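# Morning test of the jeweller's hold-up alarm

## Task

Do the morning test of the hold-up alarm on the bench: slide its smoked dust cover fully aside (it has a black grip bar), push the green test button all the way in and hold it there for about a second, let it spring back, and slide the cover fully shut again. Do not push the red alarm button beside it, and leave the bangle, tweezers, dial gauge and loupe where they lie.

Things in the scene. Friction and masses are not known exactly. Their poses are not given: they have to be found in the camera images.
- alarm_unit: light grey alarm housing fixed on the black velvet pad, 130 (its x) by 260 (its y) by 61 mm high over the two aluminium rails along y at x = +-50 to +-67. Origin: centre of underside, z up; turned up to 0.5 rad. Right half (y -120 to 0): key well, both buttons at y = -64, one at x = -26, one at +26 (which is which varies). Left half: deck 50 mm high with display and lamps
- dust_cover (a joint): slide of the smoked see-through dust cover, m: 0 = fully shut over the key well (stop), growing along the unit's +y to 0.120 = fully aside over the deck (stop). Starts shut or up to 20 mm ajar. 2 N friction, no spring: stays where left. Plate 108 (x) by 118 (y) by 4 mm, top face 55.5 mm above the unit's origin, held down by the rails
- cover_grip (a point): centre of the black upright grip bar on the dust cover: 60 mm long along the unit's x, 12 mm thick along the unit's y (sliding direction), 18 mm tall; 9 mm above the cover's top face, 9 mm below the bar's top, 64.5 mm above the unit's origin. At the unit's x = 0, y = -64 mm when shut, +56 mm when fully aside. Axes as the unit's
- test_button (a joint): travel of the green test button, m: 0 = out, 0.006 = all the way in (downwards); a spring returns it. It takes about 1.5 N to start and 5 N at full travel
- test_button_top (a point): centre of the top face of the green test button, a round cap 34 mm across that stands 10 mm above a black collar 50 mm across; top face 50.5 mm above the unit's origin when out, 1 mm under the closed cover. Pressed straight down
- alarm_button (a joint): travel of the red alarm button, m: 0 = out, 0.006 = all the way in; the same kind of button as the green one. Not to be pushed
- alarm_button_top (a point): centre of the top face of the red alarm button (same size and height as the green one, 52 mm from it)
- bangle: loose gold bangle set with stones, 70 mm across and 18 mm high, lying on the pad left of the unit; origin: centre of its underside. To be left alone
- tweezers: loose steel tweezers 160 mm long, 8 mm high, lying on the pad in front of the unit (robot's side); origin: middle of their underside, x along them. To be left alone
- dial_gauge: loose steel dial gauge, round dial 60 mm across and 17 mm high with two jaws reaching 104 mm out along its x; origin: under the dial's centre, on the pad right of the unit. To be left alone
- loupe: loose folding loupe, black case and steel lens barrel, 71 mm long and 22 mm high on the pad, in front of the unit to the left; origin: middle of its underside, x along it. To be left alone

How it is judged:
On the way, in this order (a step that is already met when the one before it is completed fails the run):
1. the dust cover is slid fully aside (within 12 mm of its stop) with neither button pushed (value of joint dust_cover above 0.108 m and value of joint each of test_button, alarm_button below 0.002 m), for 0.1 s.
2. the green test button is held all the way in (within 1.5 mm) for half a second, the cover still aside (value of joint test_button above 0.0045 m and value of joint dust_cover above 0.09 m), for 0.5 s.
3. the green test button has sprung back while the cover is still aside (value of joint test_button below 0.0015 m and value of joint dust_cover above 0.09 m), for 0.05 s.
At the end, for the whole second after the job is handed in: The dust cover is fully shut (within 5 mm of its stop) and still, both buttons are out (within 1.5 mm), and bangle, tweezers, dial gauge and loupe are within 15 mm of where they lay (value of joint dust_cover below 0.005 m and velocity of joint dust_cover between -0.01 and 0.01 m/s and value of joint each of test_button, alarm_button below 0.0015 m and distance of each of bangle, tweezers, dial_gauge, loupe from where it was at the start of the episode below 0.015 m); the robot touches nothing.
It fails at once if the red alarm button is pushed (more than 2 mm) (value of joint alarm_button above 0.002 m).
It fails at once if the bangle, tweezers, dial gauge or loupe is moved more than 15 mm (distance of any of bangle, tweezers, dial_gauge, loupe from where it was at the start of the episode above 0.015 m).
It also fails if it takes over 56 s, if anything falls off the work surface, if the arm or the gripper's body presses on something with over 40 N, if the wrist force passes 120 N, or if a joint passes its speed limit or range.

## Robot

A 7-joint arm with a two-finger parallel gripper is mounted at the origin on the work surface. World frame = base frame: x ahead of the robot, y to its left, z up, the work surface at z = 0. Lengths are in m, angles in rad, forces in N, time in s.
With the tool pointing down it reaches from about 0.375 to 0.925 m from the base axis. Payload 3.1 kg.
Tool frame: the origin (TCP) lies where the fingers leave the gripper's body, on its centre line; the fingertips stand 73 mm ahead of it and the grasp point (between the pads) lies 54 mm ahead of it; z points along the fingers, y is the direction in which the jaws open and shut (so a half turn about z gives the same grasp; the last joint's range is limited). The gripper opens to 85 mm and grips with 20 to 120 N. Pads are 22 mm wide; open, the fingers measure 114 mm over their backs; the gripper's body (76 mm by 85 mm) begins 54 mm behind the grasp point. The pads swing forward as they close: fully open they stand 13 mm farther back than shut.
Start: joints at [1.194, 0.383, 0.044, 1.598, -0.018, 1.161, -0.05], TCP at [0.179, -0.625, 0.304] pointing down, gripper open.
Joint ranges: [-2.61, 2.61], [-0.41, 2.15], [-1.48, 1.57], [0, 2.5], [-1.57, 4.71], [0.05, 1.97], [-2.85, 2.85]. Speed limits (rad/s): [2.79, 2.79, 3.14, 3.14, 3.14, 3.14, 3.14].

## Interface

Orientations are given as a 3x3 rotation matrix whose columns are the frame's x, y, z axes.
In Python, from cell import r gives the robot as it stands. The module is installed in compiled form; this text tells all that it offers. Calls block until the motion is done:
- r.move_ptp(position, orientation): joint-space move of the TCP to a pose.
- r.move_l(position, ori=None, speed=0.15): straight line of the TCP; ori=None keeps the orientation; speed is the mean speed in m/s.
- r.set_joints(angles): joint-space move.
- r.set_gripper(opening, effort=None): finger opening in m; effort is the grip in N (None keeps the last); returns when the fingers have stopped.
- r.dwell(seconds).
- r.solve_ik(position, orientation): joint angles nearest the present ones, or None.
- r.sense(): the state.
- r.capture(name): name is "scene" or "top" or "wrist"; returns the picture (480x640x3 uint8, red, green, blue); there is no depth.
- r.camera_info(name): a dict with "vfov" (degrees; the focal length in pixels is half the picture's height over the tangent of half this angle, whatever the lens; pixels are square), "cx", "cy" (the principal point, pixels), "T" (4x4, takes a point from camera to world coordinates); the wrist camera has in their place "T_tool_cam" (4x4, takes a point from camera to tool coordinates, whose origin is the TCP and whose axes are the flange's). Camera axes: x right, y up, looking along -z (the intrinsics and any distortion apply to the point x, -y, -z); pixel columns grow to the right and rows downward; lengths in m; the calibration is good to about 2 mm. A picture is of the moment at which its call begins: read the wrist's pose just before it. camera_info takes no time and is no camera call.
A pose or a line that the arm cannot do raises r.PlanningError and nothing moves.
- r.sign_off(): hands the job in, once; it reports no verdict.
Trained networks look in the newest picture that a camera, given by its name, has taken for a name from the list of things; names that differ only in an ending like _2 or _b are one class to them, and where a whole thing is asked for, a point or a joint stands for the part that bears it (a point fixed in the world has none). Each returns a list of dicts, best first, with "confidence" (0 to 1); they miss things now and then, are a little off and sometimes report something else, mostly with a low value. They report only what shows in the picture. A call takes as long as a camera call.
- r.find_in(name, camera): "xy" ([column, row] in pixels, amid what is visible of it).
The state is a dict: "time_s": time; "joints": joint angles; "joint_vel": joint speeds; "effort": joint torques, N m; "tool_pos": TCP position; "tcp_rot": TCP orientation; "ft_force": force on the tool from outside, world axes, zero at the start; "torque": the same for the moment, N m; "width": finger opening in m.
Only numpy, scipy, OpenCV 4.12 (cv2) and the standard library are available. Lean on these libraries where they do the work, as an engineer would, in place of code of your own. Each camera call takes 0.05 s, during which the arm holds its last target. There are 200 camera calls.

## Working session

There is one attempt and no reset: what is moved stays moved. The work goes in short steps, each a Python script; the robot and the scene stay as the last script left them, time stands still between calls to the robot, and variables do not carry over. Pictures are saved under pics/ and viewed, about 8 in all and at most 12, crops included, and the job is handed in when it is done.

```bash
mkdir -p pics; python3 - <<'E'
from cell import r
import cv2,numpy as np
np.set_printoptions(precision=4,suppress=True)
for c in ["scene","top"]:
    im=r.capture(c); cv2.imwrite(f"pics/{c}0.png",im[:,:,::-1])
    i=r.camera_info(c); print(c,i)
    for n in ["alarm_unit","cover_grip","test_button_top","alarm_button_top","bangle","tweezers","dial_gauge","loupe"]:
        print(n,[(np.round(d["xy"],1),round(d["confidence"],2)) for d in r.find_in(n,c)[:2]])
print(r.camera_info("wrist")); print(r.sense())
E
```

```text
scene {'vfov': 55.802443114618676, 'cx': 310.73297376071264, 'cy': 235.23757226046928, 'T': array([[ 0.8228, -0.3101,  0.4763,  0.931 ],
       [ 0.5684,  0.4543, -0.686 , -0.4861],
       [-0.0037,  0.8351,  0.5501,  0.5082],
       [ 0.    ,  0.    ,  0.    ,  1.    ]])}
alarm_unit [(array([294.2, 298.1]), 0.73)]
cover_grip [(array([288.1, 294.1]), 0.97)]
test_button_top []
alarm_button_top []
bangle [(array([340.4, 226.6]), 0.56)]
tweezers [(array([223.3, 306.4]), 0.65), (array([242.4, 384.8]), 0.64)]
dial_gauge [(array([278.4, 224.3]), 0.74), (array([240.3, 387.1]), 0.65)]
loupe [(array([278.4, 225.3]), 0.81)]
top {'vfov': 52.11486293058739, 'cx': 319.04297173313125, 'cy': 238.04402536325495, 'T': array([[ 0.0071,  0.9914, -0.1307,  0.4439],
       [-0.9999,  0.0082,  0.0085,  0.0524],
       [ 0.0095,  0.1306,  0.9914,  0.8613],
       [ 0.    ,  0.    ,  0.    ,  1.    ]])}
alarm_unit [(array([364.4, 212.7]), 0.93)]
cover_grip [(array([390.2, 205.1]), 0.57)]
test_button_top []
alarm_button_top []
bangle [(array([235.6, 242.3]), 0.88)]
tweezers [(array([425.5, 272.4]), 0.63)]
di
[... 256 characters left out ...]
 1.    ,  0.0013, -0.0008, -0.0009],
       [-0.0012,  0.2959, -0.9552, -0.0687],
       [ 0.    ,  0.    ,  0.    ,  1.    ]])}
{'time_s': 0.9, 'joints': array([ 1.1942,  0.3829,  0.0439,  1.5979, -0.0179,  1.1612, -0.0499]), 'joint_vel': array([ 0.0013, -0.002 , -0.0006,  0.0022,  0.0004, -0.0015,  0.0012]), 'effort': array([  0.0008, -43.3428,   1.0233, -24.9923,   0.0104,   0.0018,
        -0.    ]), 'tool_pos': array([ 0.1789, -0.6249,  0.3039]), 'tcp_rot': array([[ 0.9614,  0.2753,  0.0001],
       [ 0.2753, -0.9614, -0.    ],
       [ 0.    ,  0.    , -1.    ]]), 'ft_force': array([ 0.4731,  0.1315, -0.0927]), 'torque': array([ 0.0279, -0.0451,  0.0216]), 'width': 0.08535175178823413}
```

View pics/top0.png

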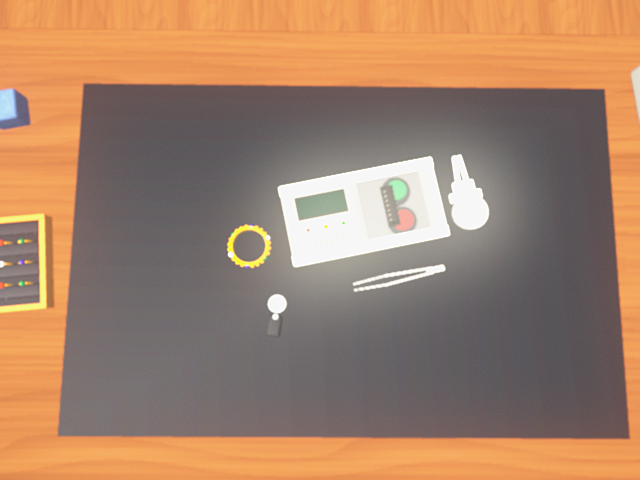

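View pics/scene0.png

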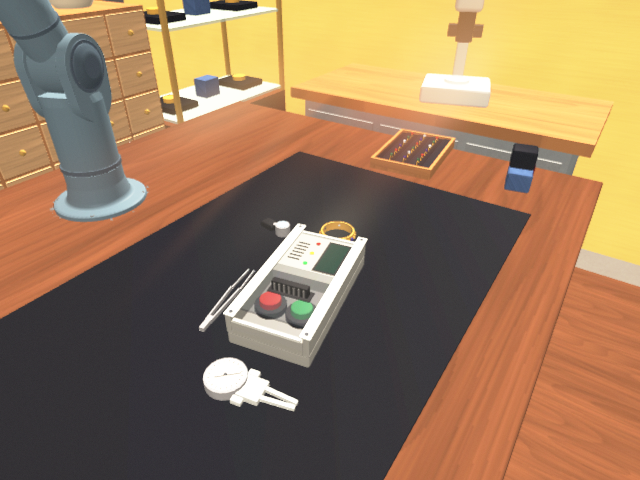

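```bash
cat > h.py <<'E'
import numpy as np,cv2
from cell import r
np.set_printoptions(precision=4,suppress=True)
def cam(c,s=None):
    i=r.camera_info(c); f=240/np.tan(np.radians(i["vfov"])/2)
    if c!="wrist": T=i["T"]
    else:
        s=s or r.sense(); Tt=np.eye(4); Tt[:3,:3]=s["tcp_rot"]; Tt[:3,3]=s["tool_pos"]; T=Tt@i["T_tool_cam"]
    return T,f,i["cx"],i["cy"]
def at_z(px,z,C):
    T,f,cx,cy=C; d=T[:3,:3]@np.array([(px[0]-cx)/f,-(px[1]-cy)/f,-1]); o=T[:3,3]
    return o+d*(z-o[2])/d[2]
def proj(P,C):
    T,f,cx,cy=C; p=T[:3,:3].T@(np.asarray(P)-T[:3,3]); return np.array([cx-f*p[0]/p[2],cy+f*p[1]/p[2]])
E
python3 - <<'E'
from h import *
print(r.camera_info("wrist").keys(),r.camera_info("top").keys())
T=cam("top");S=cam("scene")
for n,p in dict(a=(279,186),b=(432,158),c=(449,235),d=(294,265)).items(): print(n,at_z(p,.061,T))
for n,p,q,z in [("green",(398,190),(302,308),.0505),("red",(403,219),(271,299),.0505),("grip",(390,205),(289.5,288),.0645)]:
    print(n,at_z(p,z,T),at_z(q,z,S))
for n,p,q in [("bangle",(249,246),(338,231)),("tweez",(400,279),(228,298)),("dial",(470,211),(226,380)),("loupe",(276,315),(276,227))]:print(n,at_z(p,.01,T),at_z(q,.01,S))
E
```

```text
dict_keys(['vfov', 'cx', 'cy', 'T_tool_cam']) dict_keys(['vfov', 'cx', 'cy', 'T'])
a [0.6363 0.1129 0.061 ]
b [ 0.687  -0.1438  0.061 ]
c [ 0.5562 -0.1689  0.061 ]
d [0.5047 0.0861 0.061 ]
green [ 0.6338 -0.0875  0.0505] [ 0.635  -0.0832  0.0505]
red [ 0.5841 -0.0952  0.0505] [ 0.5847 -0.0935  0.0505]
grip [ 0.605  -0.0715  0.0645] [ 0.6027 -0.0702  0.0645]
bangle [0.5411 0.1671 0.01  ] [0.5363 0.1792 0.01  ]
tweez [ 0.4857 -0.0957  0.01  ] [ 0.4938 -0.097   0.01  ]
dial [ 0.6065 -0.2214  0.01  ] [ 0.6068 -0.2207  0.01  ]
loupe [0.4225 0.1179 0.01  ] [0.4231 0.1203 0.01  ]
```

```bash
cat >> h.py <<'E'
def R(yaw,s=1): # tool x = s * unit y, z down
    x=s*np.array([-np.sin(yaw),np.cos(yaw),0]); z=np.array([0,0,-1.]); return np.column_stack([x,np.cross(z,x),z])
C0=np.array([.5961,-.0284,0]); YAW=.195
def U(x,y,z,c=None,yaw=None):
    c=C0 if c is None else c; yaw=YAW if yaw is None else yaw
    return c+np.array([np.cos(yaw)*x-np.sin(yaw)*y,np.sin(yaw)*x+np.cos(yaw)*y,z])
E
python3 - <<'E'
from h import *
for s in (1,-1): print(s,[r.solve_ik(U(0,y,z),R(YAW,s)) for y,z in [(-64,.3),(-.09,.14),(.08,.14)] if abs(y)<1])
s=-1 if r.solve_ik(U(0,-.04,.3),R(YAW,-1)) is not None else 1
print(s)
r.set_gripper(0.0,20)
r.move_ptp(U(0,-.05,.30),R(YAW,s))
st=r.sense(); im=r.capture("wrist"); cv2.imwrite("pics/w0.png",im[:,:,::-1])
W=cam("wrist",st)
for n in ["cover_grip","test_button_top","alarm_button_top"]:
    z=.0645 if "grip" in n else .0505
    print(n,[(np.round(d["xy"],1),round(d["confidence"],2),at_z(d["xy"],z,W)) for d in r.find_in(n,"wrist")[:2]])
for n,p in dict(a=(-.065,.13),b=(.065,.13),c=(.065,-.13),d=(-.065,-.13)).items(): print(n,proj(U(*p,.061),W))
print(st["time_s"],st["tool_pos"],st["width"],st["ft_force"])
E
```

```text
1 [array([ 0.5791,  0.5986, -0.5869,  1.7522,  0.405 ,  0.9141,  0.0156]), array([ 0.3854,  0.5535, -0.6687,  1.8541,  0.4349,  0.8843, -0.2978])]
-1 [array([-0.7566,  1.1087,  1.3625,  1.8161, -1.1542,  1.2788, -1.9983]), array([-1.0879,  1.0495,  1.3648,  1.9209, -1.1237,  1.2266, -2.2477])]
-1
cover_grip [(array([317.1, 219.5]), 0.61, array([ 0.6049, -0.0814,  0.0645]))]
test_button_top []
alarm_button_top []
a [388.0813 417.4505]
b [243.6365 417.7921]
c [223.3072 114.3527]
d [405.649  113.7484]
4.1333 [ 0.6053 -0.0788  0.2999] -0.0001043609477991103 [-0.1035 -0.2236  0.4299]
```

View pics/w0.png

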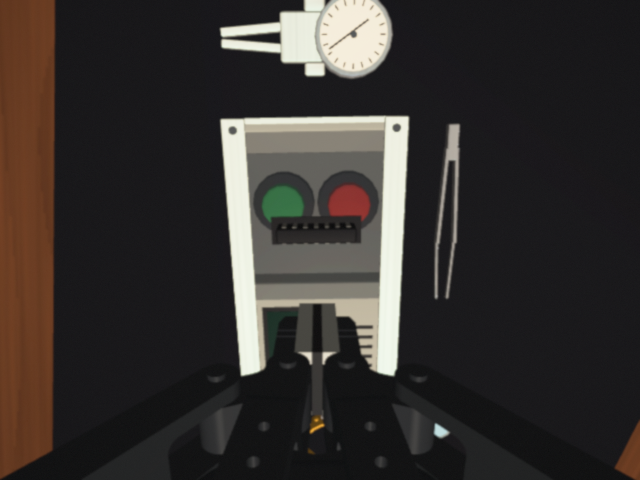

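```bash
cat >> h.py <<'E'
def F(): return r.sense()["ft_force"]
E
python3 - <<'E'
from h import *
o=R(YAW,-1)
r.move_l(U(0,-.088,.17),o,.2); r.move_l(U(0,-.088,.150),o,.1)
f0=F()
for z in np.arange(.147,.1355,-.0025):
    r.move_l(U(0,-.088,z),o,.05); f=F()-f0
    if f[2]>3: print("touch",z,f); r.move_l(U(0,-.088,z+.005),o,.05); break
print("z",r.sense()["tool_pos"][2],F()-f0)
zz=r.sense()["tool_pos"][2]; f0=F()
ey=U(0,1,0)-U(0,0,0)
r.move_l(U(0,-.055,zz),o,.06); print((F()-f0)@ey)
r.move_l(U(0,.028,zz),o,.06); print((F()-f0)@ey)
y=.028
while y<.050:
    y+=.002; r.move_l(U(0,y,zz),o,.03); f=(F()-f0)@ey; print(round(y,3),f)
    if f<-8: break
im=r.capture("wrist"); cv2.imwrite("pics/w1.png",im[:,:,::-1]); s=r.capture("scene"); cv2.imwrite("pics/s1.png",s[:,:,::-1])
print(r.sense()["time_s"],r.sense()["tool_pos"])
E
```

```text
z 0.13677595374380558 [-0.607   0.1191 -1.0698]
0.4076777223482168
0.508870126400363
0.03 -2.459054975988274
0.032 -1.0503106372117685
0.034 -1.5862894638647975
0.036 -1.24594012745374
0.038 -2.0824745374989573
0.04 -1.0677870536575877
0.042 -5.981283309258794
0.044 -8.18966252152856
11.0917 [0.5879 0.0117 0.1369]
```

View pics/w1.png

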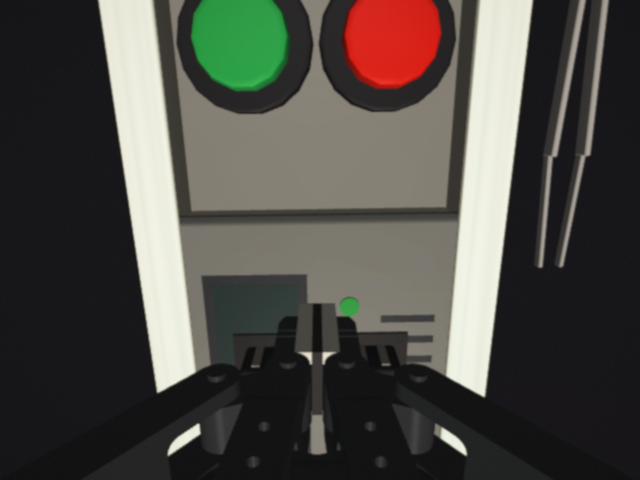

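```bash
sed -i 's/^C0=.*/C0=np.array([.5955,-.0255,0]); YAW=.195/' h.py; python3 - <<'E'
from h import *
o=R(YAW,-1)
p=r.sense()["tool_pos"]; ey=U(0,1,0)-U(0,0,0)
r.move_l(p-.012*ey,o,.08); r.move_l(U(.0,-.02,.2),o,.2); r.dwell(.1)
st=r.sense(); im=r.capture("wrist"); cv2.imwrite("pics/w2.png",im[:,:,::-1]); W=cam("wrist",st)
for n,x in [("test_button_top",.026),("alarm_button_top",-.026)]:
    print(n,U(x,-.064,.0505),proj(U(x,-.064,.0505),W),[(np.round(d["xy"],1),round(d["confidence"],2),at_z(d["xy"],.0505,W)) for d in r.find_in(n,"wrist")[:2]])
hsv=cv2.cvtColor(im,cv2.COLOR_RGB2HSV)
for lo,hi in [((50,120,60),(75,255,255)),((0,150,120),(5,255,255))]:
    m=cv2.inRange(hsv,lo,hi); n,_,S,c=cv2.connectedComponentsWithStats(m); k=1+S[1:,4].argmax(); print(S[k],c[k],at_z(c[k],.0505,W))
print(st["time_s"])
E
```

```text
test_button_top [ 0.6334 -0.0832  0.0505] [264.7331 176.6802] [(array([263.9, 172.3]), 0.63, array([ 0.6342, -0.0854,  0.0505]))]
alarm_button_top [ 0.5824 -0.0933  0.0505] [363.9628 176.7465] [(array([365. , 173.7]), 0.8, array([ 0.5822, -0.095 ,  0.0505])), (array([507.9, 163.5]), 0.53, array([ 0.5106, -0.1145,  0.0505]))]
[ 234  144   65   64 3265] [265.6861 175.2129] [ 0.633  -0.0841  0.0505]
[ 334  143   64   63 3125] [365.3968 174.4013] [ 0.5819 -0.0947  0.0505]
12.075
```

View pics/w2.png

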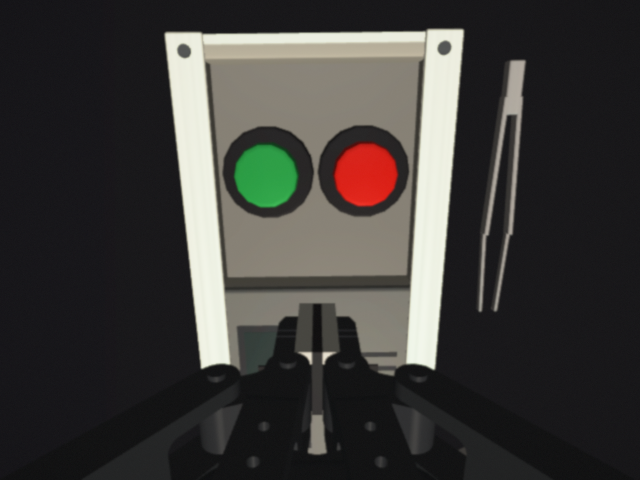

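```bash
python3 - <<'E'
from h import *
o=R(YAW,-1); b=np.array([.6332,-.0841,0]); P=lambda z:b+[0,0,z]
def fz(): 
    v=[]
    for _ in range(5): v.append(F()[2]); r.dwell(.02)
    return np.mean(v)
r.move_l(P(.16),o,.2); r.move_l(P(.132),o,.08); r.dwell(.2); f0=fz(); z=.129
while z>.105:
    r.move_l(P(z),o,.03); f=fz()-f0; print(round(z,4),round(r.sense()["tool_pos"][2],4),round(f,2))
    if f>12: break
    z-=.001
r.dwell(1.0); print("held",fz()-f0)
im=r.capture("scene"); cv2.imwrite("pics/s2.png",im[150:400,170:420,::-1].repeat(2,0).repeat(2,1))
r.move_l(P(.135),o,.06); r.move_l(P(.16),o,.15); r.dwell(.1)
im=r.capture("scene"); cv2.imwrite("pics/s3.png",im[150:400,170:420,::-1].repeat(2,0).repeat(2,1))
print(r.sense()["time_s"],fz()-f0)
E
```

```text
0.129 0.1289 -0.34
0.128 0.128 -0.66
0.127 0.1273 0.84
0.126 0.1262 1.78
0.125 0.1252 2.33
0.124 0.1241 2.57
0.123 0.1232 3.61
0.122 0.1222 4.22
0.121 0.1214 5.46
0.12 0.1213 9.56
0.119 0.1211 13.81
held 14.031576007010727
19.1667 -0.8398928646698729
```

View pics/s2.png

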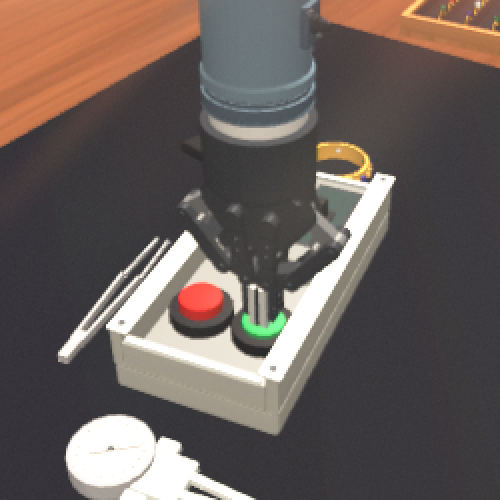

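```bash
python3 - <<'E'
from h import *
o=R(YAW,-1); ey=U(0,1,0)-U(0,0,0); zz=.1375
def fy():
    v=[]
    for _ in range(4): v.append(F()@ey); r.dwell(.02)
    return np.mean(v)
r.move_l(U(0,-.03,.18),o,.2); r.move_l(U(0,.090,.18),o,.2); r.move_l(U(0,.090,.15),o,.1)
f0=F(); r.move_l(U(0,.090,zz),o,.05); print("dz",F()-f0); f0=fy()
r.move_l(U(0,.06,zz),o,.06); print(fy()-f0)
r.move_l(U(0,-.036,zz),o,.06); y=-.036
while y>-.06:
    y-=.002; r.move_l(U(0,y,zz),o,.03); f=fy()-f0; print(round(y,3),round(f,2))
    if f>9: break
r.move_l(U(0,y+.015,zz),o,.08); r.move_l(U(0,y+.03,.2),o,.2); r.move_l(U(0,-.0,.30),o,.25); r.dwell(.1)
im=r.capture("wrist"); cv2.imwrite("pics/w4.png",im[:,:,::-1]); W=cam("wrist")
d=r.find_in("cover_grip","wrist"); print([(q["xy"],q["confidence"]) for q in d[:2]], proj(U(0,-.064,.068),W))
T=r.capture("top"); cv2.imwrite("pics/t4.png",T[:,:,::-1])
for n in ["bangle","tweezers","dial_gauge","loupe"]: print(n,[(np.round(q["xy"],1),round(q["confidence"],2)) for q in r.find_in(n,"top")[:2]])
a=cv2.imread("pics/top0.png").astype(int); df=np.abs(a-T[:,:,::-1]).max(2)
for n,(x,yy) in dict(bangle=(249,246),tw=(400,279),dial=(465,190),loupe=(276,315)).items(): print(n,(df[yy-25:yy+25,x-25:x+25]>60).sum())
print(r.sense()["time_s"])
E
```

```text
dz [0.045  0.3311 0.7863]
-0.35823170351096967
-0.038 0.78
-0.04 0.81
-0.042 0.8
-0.044 0.93
-0.046 0.83
-0.048 0.2
-0.05 4.97
-0.052 7.95
-0.054 10.77
[([316.0, 124.4], 0.58), ([316.5, 175.8], 0.43)] [313.1941 135.6293]
bangle []
tweezers [(array([425.9, 271.7]), 0.65)]
dial_gauge [(array([467.8, 202.2]), 0.76)]
loupe []
bangle 2288
tw 83
dial 40
loupe 2109
28.4417
```

View pics/w4.png

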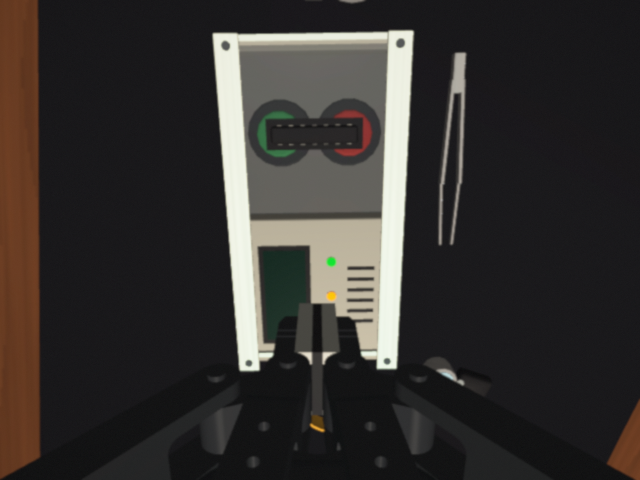

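```bash
python3 - <<'E'
from h import *
im=r.capture("scene"); a=cv2.imread("pics/scene0.png").astype(int); df=np.abs(a-im[:,:,::-1]).max(2)
for n,(x,y) in dict(bangle=(340,226),loupe=(276,227),dial=(245,385),tw=(220,310)).items(): print(n,(df[y-15:y+15,x-15:x+15]>60).sum())
r.sign_off()
E
```

```text
bangle 0
loupe 0
dial 0
tw 0
the job is handed in; nothing more can be done
```

The hold-up alarm test is done and handed in at about 28.5 s of the 56 s allowed; `sign_off` gives no verdict.

- **Opening:** I pushed the cover by its grip bar with closed fingers until it reached its stop, where the force rose to about 8 N.
- **Test button:** I pressed the green button through its 6 mm travel onto its hard stop. I held it there for over a second at about 14 N, then let it spring back. I stayed clear of the red button.
- **Closing:** I pushed the cover back against the shut stop, where the force rose to about 11 N, then moved the arm clear.

**Last checks:**
- The wrist picture shows the grip bar centred over both buttons, so the cover is shut.
- In the scene camera, the picture patches around the bangle, tweezers, dial gauge and loupe show no change from the start.
- In the final top view the networks did not find the bangle or loupe, and the picture around them had changed. The arm was probably hiding them, but I did not look at that picture.
- The network's grip position in the wrist picture was about 11 px (7 mm) off my prediction. The force at the stop and the picture itself both say the cover is shut.

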